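# Set the levelling foot of an optical stand onto its shoe

## Task

Put the aluminium shoe under the adjustable foot of the optical stand, flat on the bench, with the foot's whole face above the shoe's brass disc and not yet touching it. Then turn the knurled nut clockwise to screw the foot down until it just bears on the disc: you will feel the nut start to push up against your grip, and about half a kilo of load is right; never drive it hard down. Let go, and leave the other things on the bench alone.

Things in the scene. Friction and masses are not known exactly. Their poses are not given: they have to be found in the camera images.
- stand: Grey optical stand, fixed. Base plate 12 mm thick, underside 45, top 57 mm above the bench. Origin: on the adjustable foot's vertical axis, at bench level, near a plate corner: the plate reaches 28 mm from it to -x and -y, 110 mm to +x, 262 mm to +y. Column with black tube: 160 mm or more along +y, up to 270 mm high. A fixed black foot (26 mm diameter) stands 85 mm along +x: do not hit it.
- foot_axis (a point): Fixed point on the adjustable foot's axis, 8 mm above the bench (the height of the shoe's top); axes as the stand's. The foot is a white disc, 26 mm in diameter, on a screw under the plate; its face starts 4 to 11 mm (not known) above this point. It turns with the nut and goes down 3 mm per radian. Once it bears it gives like a spring: about 12 N more per radian with the nut let go.
- nut_grip (a point): Grip centre of the knurled steel nut above the foot, 88 mm above the bench; axes as the stand's. Nut: round, 36 mm diameter, 68 to 98 mm above the bench; a thin rod stands out at most 15 mm more. Clockwise from above lowers the foot. Turns with 0.06 N m, stays where left. It sits in a rubber-sprung bush (8 N per mm up or down): when the foot bears, the nut pushes up on the hand that holds it.
- shoe: Loose aluminium shoe, about 140 g: flat bar 130 x 46 x 8 mm, at one end a flush brass disc (40 mm diameter), at the other an upright red tab. Origin: under the disc's centre, on the underside. Its x points along the bar from tab to disc; the bar reaches 25 mm to +x, 105 mm to -x. It fits under the foot with its x along the stand's x, the tab outside the plate on the stand's -x side.
- shoe_tab (a point): Grip centre of the shoe's red tab, 34 mm above the shoe's underside and 90 mm along its -x from the disc's centre. The tab is 24 mm along the shoe's x, 12 mm thick along its y, top 50 mm above the underside. Axes as the shoe's. Half the weight lies in the tab; the balance point is 25 mm from it towards the disc.
- eyepiece: Bystander: dark steel eyepiece, 44 mm diameter, 46 mm tall; origin at its underside.
- lens_ring: Bystander: brass lens ring, 76 mm diameter, 12 mm tall; origin at its underside.
- oil_can: Bystander: small white plastic bottle, 44 mm diameter, 90 mm tall; origin at its underside.
- screwdriver: Bystander: screwdriver lying on the bench; origin at its underside.
- tube: Bystander: black open tube housing, 90 mm diameter, 130 mm tall; origin at its underside.
- paper_roll: Bystander: white paper roll, 110 mm diameter, 150 mm tall; origin at its underside.

How it is judged:
By the outcome, as a careful person would: the job done as asked, in the order asked, and still so for the second after the job is handed in, with the robot touching nothing.
It also fails if it takes over 72 s, if anything falls off the work surface, if the arm or the gripper's body presses on something with over 40 N, if the wrist force passes 120 N, or if a joint passes its speed limit or range.

## Robot

A 6-joint arm with a two-finger parallel gripper is mounted at the origin on the work surface. World frame = base frame: x ahead of the robot, y to its left, z up, the work surface at z = 0. Lengths are in mm, angles in rad, forces in N, time in s.
With the tool pointing down it reaches from about 325 to 900 mm from the base axis. Payload 6.1 kg.
Tool frame: the origin (TCP) lies where the fingers leave the gripper's body, on its centre line; the fingertips stand 73 mm ahead of it and the grasp point (between the pads) lies 54 mm ahead of it (env.grip_depth is the distance from the TCP to the grasp point, in mm); z points along the fingers, y is the direction in which the jaws open and shut (so a half turn about z gives the same grasp; the last joint's range is limited). The gripper opens to 85 mm and grips with 20 to 120 N. Pads are 22 mm wide; open, the fingers measure 114 mm over their backs; the gripper's body (76 mm by 85 mm) begins 54 mm behind the grasp point. The pads swing forward as they close: fully open they stand 13 mm farther back than shut.
Start: joints at [-0.126, 0.22, 1.526, -0, 1.395, -0.126], TCP at [624.993, -0.003, 303.9] pointing down, gripper open.
Joint ranges: [-2.98, 2.98], [-0.91, 2.08], [0.09, 2.57], [-1.24, 4.39], [0.2, 2.65], [-2.68, 2.68]. Speed limits (rad/s): [2.57, 2.57, 3.01, 3.14, 3.14, 3.14].

## Interface

Orientations are given as a unit quaternion [x, y, z, w].
In Python, from station import env gives the robot as it stands.
- The arm moves only by the tool jog_arm, never from a script. Its argument "series" is a list of rows, each an object of numbers: "x", "y", "z": the shift along the tool's x, y, z in m; "wx", "wy", "wz": the turn, a rotation vector about the tool's x, y, z in degrees; "gripper": the finger opening in m, from 0 to 0.0854. In form: [{"x": .., "y": .., "z": .., "wx": .., "wy": .., "wz": .., "gripper": ..}, ...]. A call has 1 to 20 rows; each row shifts and turns the commanded pose from where the row before left it, along the tool's axes as they then stand; what a row does not reach is not made up. A row lasts 1/8 s, in which the tool goes at most 62.5 mm and 10.7 degrees, less where a joint would pass 70% of its speed; a pose out of reach is approached as far as the arm can. A call with a gripper value outside its range is refused whole. The fingers move at their own pace and stop on an object; the grip force is fixed at half the most. Time passes only in rows, so rows that do not move let the fingers close. It gives the time, the measured TCP pose, the force and the opening at its end, in the units of the state.
- env.get_obs(): the state, without advancing time (a new reading comes with each control period).
- env.grab_frame(name): name is "scene" or "side" or "wrist"; returns (picture, depth): 420x560x3 uint8, red, green, blue; 420x560 float32, mm along the optical axis (not along the pixel's ray), 0 where there is no reading.
- env.camera_info(name): a dict with "mtx" (3x3 intrinsics, pixels), "T" (4x4, takes a point from camera to world coordinates); the wrist camera has in their place "hand_eye" (4x4, takes a point from camera to tool coordinates, whose origin is the TCP and whose axes are the flange's). Camera axes: x right, y down, z forward; pixel columns grow to the right and rows downward; lengths in mm; the calibration is good to about 2 mm. A picture is of the moment at which its call begins: read the wrist's pose just before it. camera_info takes no time and is no camera call.
- env.job_done(): hands the job in, once; it reports no verdict.
The state is a dict: "clock": time; "q": joint angles; "joint_vel": joint speeds; "tau": joint torques, N m; "ee_pos": TCP position; "tcp_rot": TCP orientation; "ft_force": force on the tool from outside, world axes, zero at the start; "ft_torque": the same for the moment, N m; "grip_width": opening from 0.0 (shut) to 1.0 (fully open).
Only numpy, scipy, OpenCV 4.12 (cv2) and the standard library are available. Lean on these libraries where they do the work, as an engineer would, in place of code of your own. Each camera call takes 0.05 s, during which the arm holds its last target. There are 200 camera calls.

## Working session

There is one attempt and no reset: what is moved stays moved. The work goes in short steps, Python scripts to look and compute and a tool call to move; the robot and the scene stay as the last step left them, time stands still between calls to the robot, and variables do not carry over. Pictures are saved under pics/ and viewed, about 8 in all and at most 12, crops included, and the job is handed in when it is done.

Besides the shell and the picture viewer there is one more tool, called by a JSON object that holds its "name" and its "arguments". jog_arm: Moves the arm, as the interface text tells. Its arguments: {"type":"object","properties":{"series":{"type":"array"}},"required":["series"]}

```bash
ls; mkdir -p pics; cat > h.py <<'E'
import numpy as np, cv2
from station import env
from scipy.spatial.transform import Rotation as R
def grab(n):
    o=env.get_obs(); p,d=env.grab_frame(n); ci=env.camera_info(n)
    if 'T' in ci: T=np.array(ci['T'])
    else:
        W=np.eye(4); W[:3,:3]=R.from_quat(o['tcp_rot']).as_matrix(); W[:3,3]=o['ee_pos']; T=W@np.array(ci['hand_eye'])
    return p,d,np.array(ci['mtx']),T
def ray(uv,K,T,z):
    uv=np.atleast_2d(uv).astype(float); r=np.c_[uv,np.ones(len(uv))]@np.linalg.inv(K).T@T[:3,:3].T
    return T[:3,3]+r*((z-T[2,3])/r[:,2])[:,None]
def cloud(d,K,T):
    v,u=np.indices(d.shape); c=np.stack([(u-K[0,2])/K[0,0]*d,(v-K[1,2])/K[1,1]*d,d],-1)
    w=c@T[:3,:3].T+T[:3,3]; w[d==0]=np.nan; return w
def save(n,p): cv2.imwrite('pics/'+n,p[...,::-1])
E
python3 - <<'E'
from h import *
for n in ('scene','side'):
    p,d,K,T=grab(n); save(n+'0.png',p); np.savez(n+'0.npz',p=p,d=d,K=K,T=T); print(n,T[:3,3].round(),K[0,0])
o=env.get_obs(); print(o)
E
```

```text
pics
scene [1751.  233.  882.] 500.1408902109466
side [ 206. -760.  943.] 482.4350098359741
{'clock': 0.1, 'q': array([-1.26118116e-01,  2.21182298e-01,  1.52751061e+00,  3.60113924e-05,
        1.39472586e+00, -1.26135675e-01]), 'joint_vel': array([ 5.68482311e-05, -1.44291378e-03, -1.68549105e-03,  1.73915692e-03,
       -1.07186118e-03, -2.12990652e-03]), 'tau': array([ 6.93603797e-04, -4.98243856e+01, -3.90546799e+01, -2.32586735e-04,
        5.66593517e-03, -2.12633734e-05]), 'ee_pos': array([6.24571223e+02, 4.85533493e-02, 3.02879470e+02]), 'tcp_rot': array([ 7.07102520e-01,  7.07110453e-01, -5.45273719e-04, -7.32571291e-04]), 'ft_force': array([ 0.52762133, -0.45481414, -0.30064037]), 'ft_torque': array([ 0.05024473, -0.02861235,  0.01530068]), 'grip_width': 0.995691036800091}
```

View pics/scene0.png

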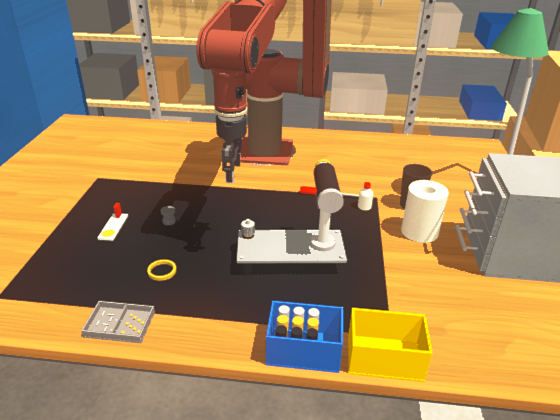

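View pics/side0.png

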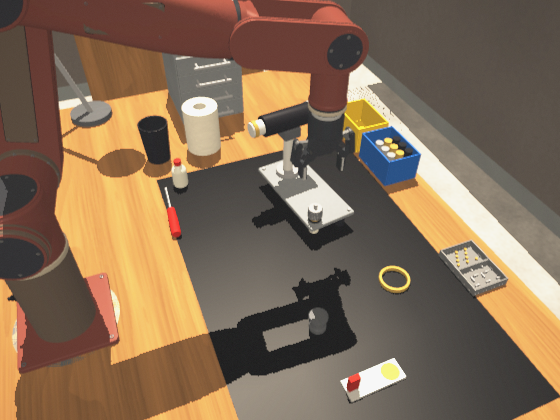

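The scene view shows the nut at about (248,229) on the plate, and the shoe with its tab at (117,210) and disc at (107,233). In the side view the nut is at (315,212), the tab at (354,382) and the disc at (390,371).

```bash
python3 - <<'E'
from h import *
def seg(p,lo,hi,box):
    h=cv2.cvtColor(p,cv2.COLOR_RGB2HSV); m=cv2.inRange(h,lo,hi); b=np.zeros_like(m); x0,y0,x1,y1=box; b[y0:y1,x0:x1]=255; return m&b
B={'scene':dict(y=(95,222,125,242),r=(108,200,125,220),pl=(230,215,352,270)),'side':dict(y=(375,355,410,385),r=(340,368,365,395),pl=(250,150,360,235))}
for n in B:
    f=np.load(n+'0.npz'); p,d,K,T=[f[k] for k in 'pdKT']; W=cloud(d,K,T)
    m=seg(p,(18,80,80),(40,255,255),B[n]['y']); c=np.argwhere(m)[:,::-1]
    print(n,'disc',len(c),ray(c.mean(0),K,T,8).round(1), 'bbox mm',np.ptp(ray(c,K,T,8),0).round(), 'depth',np.nanmedian(W[m>0],0).round(1))
    m=seg(p,(0,120,60),(8,255,255),B[n]['r'])|seg(p,(172,120,60),(180,255,255),B[n]['r']); c=np.argwhere(m)[:,::-1]
    w=W[m>0]; t=w[w[:,2]>46]; print(' tab',len(c),'z max',np.nanpercentile(w[:,2],98).round(1),'mean',np.nanmean(w,0).round(1),'top',len(t),t.mean(0).round(1),'ray34',ray(c.mean(0),K,T,30).round(1))
    # plate top
    b=np.zeros(d.shape,bool); x0,y0,x1,y1=B[n]['pl']; b[y0:y1,x0:x1]=1
    m=b&(abs(W[...,2]-57)<6); w=W[m]; r=cv2.minAreaRect(w[:,:2].astype(np.float32)); print(' plate',m.sum(),np.median(w[:,2]).round(1),r,cv2.boxPoints(r).round(1).tolist())
    m=b&(W[...,2]>90)&(W[...,2]<104); w=W[m]; 
    for q in (w,): print(' nut-top',len(q),[ (np.median(q,0)).round(1)])
E
python3 - <<'E'
import cv2,numpy as np
a=cv2.imread('pics/scene0.png')[190:280,80:360]; b=cv2.imread('pics/side0.png')[160:400,250:420]
a=cv2.resize(a,None,fx=2.8,fy=2.8,interpolation=cv2.INTER_CUBIC); b=cv2.resize(b[:110],None,fx=3,fy=3,interpolation=cv2.INTER_CUBIC)
o=np.zeros((a.shape[0]+b.shape[0],800,3),np.uint8); o[:a.shape[0],:a.shape[1]]=a;o[a.shape[0]:,:b.shape[1]]=b; cv2.imwrite('pics/c1.png',o)
E
```

```text
scene disc 76 [[ 613.1 -387.1    8. ]] bbox mm [36. 37.  0.] depth [ 613.3 -387.4    8.6]
 tab 110 z max 51.6 mean [ 514.6 -393.1   27.4] top 24 [ 525.2 -387.4   49.1] ray34 [[ 518.8 -391.    30. ]]
 plate 2933 56.5 ((661.7591552734375, 159.46726989746094), (144.52713012695312, 289.39996337890625), 8.186929702758789) [[569.5999755859375, 292.3999938964844], [610.7999877929688, 6.0], [753.9000244140625, 26.5], [712.7000122070312, 313.0]]
 nut-top 141 [array([647.5,  46.9,  96.7])]
side disc 230 [[ 612.9 -386.7    8. ]] bbox mm [36. 36.  0.] depth [ 613.1 -386.3    7.7]
 tab 177 z max 51.6 mean [ 521.2 -390.9   35.4] top 66 [ 522.3 -390.3   49.2] ray34 [[ 523.1 -388.6   30. ]]
 plate 2652 55.7 ((658.2301025390625, 158.11837768554688), (139.88253784179688, 294.95050048828125), 7.901723861694336) [[568.7000122070312, 294.6000061035156], [609.2000122070312, 2.4000000953674316], [747.7999877929688, 21.700000762939453], [707.2000122070312, 313.79998779296875]]
 nut-top 158 [array([634. ,  35.8,  95.8])]
```

View pics/c1.png

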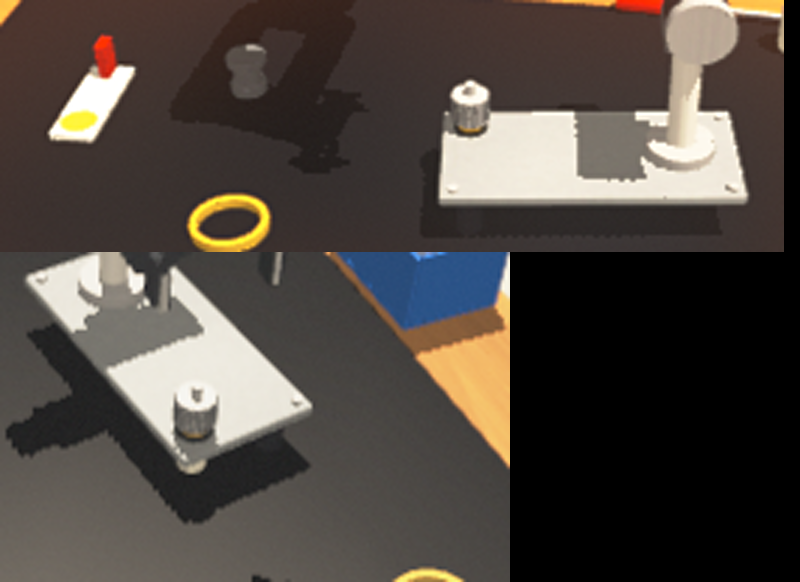

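```bash
python3 - <<'E'
from h import *
p,d,K,T=grab('wrist'); np.savez('w0.npz',p=p,d=d,K=K,T=T); save('w0.png',p); print(T.round(2),K[0,0]); W=cloud(d,K,T)
m=(W[...,2]>92)&(W[...,2]<106)&(W[...,0]>560)&(W[...,0]<700)&(abs(W[...,1]-37)<60)
w=W[m]; print(m.sum(), np.nanmedian(w,0) if m.sum() else 0)
if m.sum()>10: print(cv2.minEnclosingCircle(w[:,:2].astype(np.float32)))
E
```

```text
[[ 1.0000e+00  0.0000e+00 -0.0000e+00  6.2493e+02]
 [ 0.0000e+00 -9.6000e-01 -2.7000e-01  6.8010e+01]
 [-0.0000e+00  2.7000e-01 -9.6000e-01  3.7233e+02]
 [ 0.0000e+00  0.0000e+00  0.0000e+00  1.0000e+00]] 340.4832057592033
1502 [636.925742    39.00386553  97.11081285]
((637.2587890625, 38.07130432128906), 19.087095260620117)
```

View pics/w0.png

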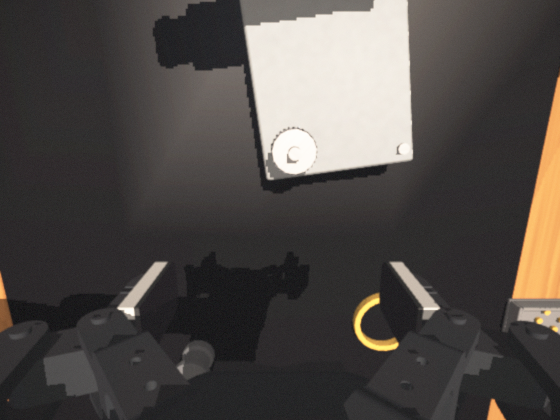

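The wrist view shows the nut at (294,152), which casts to about (637,38). That agrees with the plate estimate of (636,37). Next I go over the tab.

{"name": "jog_arm", "arguments": {"series": [{"x":-0.055,"y":-0.0145},{"x":-0.056,"y":-0.0145},{"x":-0.056,"y":-0.0145},{"x":-0.056,"y":-0.0145},{"x":-0.056,"y":-0.0145},{"x":-0.0555,"y":-0.0145},{"x":-0.055,"y":-0.0145},{"wz":9.8,"z":0.01},{"wz":9.8,"z":0.01},{"wz":9.8,"z":0.01},{"wz":9.8,"z":0.01},{"wz":9.8,"z":0.01},{"wz":9.8,"z":0.01},{"wz":9.8,"z":0.01},{"wz":9.8,"z":0.01},{"wz":9.8,"z":0.01},{"z":0.01},{}]}}

```text
$.series[0]: bad value
```

```bash
python3 - <<'E'
from h import *
o=env.get_obs(); print(o['ee_pos'].round(1),R.from_quat(o['tcp_rot']).as_matrix().round(3).tolist(),o['clock'])
p,d,K,T=grab('wrist'); np.savez('w1.npz',p=p,d=d,K=K,T=T); save('w1.png',p); W=cloud(d,K,T)
h=cv2.cvtColor(p,cv2.COLOR_RGB2HSV); near=(abs(W[...,0]-570)<90)&(abs(W[...,1]+388)<60)
y=(cv2.inRange(h,(18,80,80),(40,255,255))>0)&near; r=((h[...,0]<8)|(h[...,0]>172))&(h[...,1]>120)&near
t=r&(W[...,2]>46); b=near&(abs(W[...,2]-8)<3.5)&~r&(h[...,2]>100)
print('disc',y.sum(),cv2.minEnclosingCircle(W[y][:,:2].astype(np.float32)),np.nanmedian(W[y],0))
print('tab top',t.sum(),np.nanmean(W[t],0) if t.any() else 0, cv2.minAreaRect(W[t][:,:2].astype(np.float32)) if t.any() else 0)
print('bar',b.sum(),cv2.minAreaRect(W[b][:,:2].astype(np.float32)))
E
```

```text
[624.6   0.  303.1] [[0.0, 1.0, -0.001], [1.0, -0.0, 0.0], [0.0, -0.001, -1.0]] 0.15
disc 0 ((0.0, 0.0), 0.0) [nan nan nan]
tab top 0 0 0
bar 0 ((0.0, 0.0), (0.0, 0.0), 0.0)
  return np.nanmean(a, axis, out=out, keepdims=keepdims)
```

View pics/w1.png

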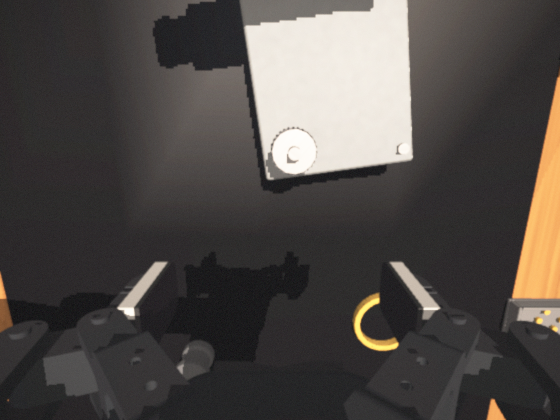

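The move was refused and the arm stayed put, so this picture is unchanged. The rows probably need all the keys.

{"name": "jog_arm", "arguments": {"series": [{"x":-0.055,"y":-0.0145,"z":0,"wx":0,"wy":0,"wz":0,"gripper":0.085},{"x":-0.056,"y":-0.0145,"z":0,"wx":0,"wy":0,"wz":0,"gripper":0.085},{"x":-0.056,"y":-0.0145,"z":0,"wx":0,"wy":0,"wz":0,"gripper":0.085},{"x":-0.056,"y":-0.0145,"z":0,"wx":0,"wy":0,"wz":0,"gripper":0.085},{"x":-0.056,"y":-0.0145,"z":0,"wx":0,"wy":0,"wz":0,"gripper":0.085},{"x":-0.0555,"y":-0.0145,"z":0,"wx":0,"wy":0,"wz":0,"gripper":0.085},{"x":-0.055,"y":-0.0145,"z":0,"wx":0,"wy":0,"wz":0,"gripper":0.085},{"x":0,"y":0,"z":0.01,"wx":0,"wy":0,"wz":9.8,"gripper":0.085},{"x":0,"y":0,"z":0.01,"wx":0,"wy":0,"wz":9.8,"gripper":0.085},{"x":0,"y":0,"z":0.01,"wx":0,"wy":0,"wz":9.8,"gripper":0.085},{"x":0,"y":0,"z":0.01,"wx":0,"wy":0,"wz":9.8,"gripper":0.085},{"x":0,"y":0,"z":0.01,"wx":0,"wy":0,"wz":9.8,"gripper":0.085},{"x":0,"y":0,"z":0.01,"wx":0,"wy":0,"wz":9.8,"gripper":0.085},{"x":0,"y":0,"z":0.01,"wx":0,"wy":0,"wz":9.8,"gripper":0.085},{"x":0,"y":0,"z":0.01,"wx":0,"wy":0,"wz":9.8,"gripper":0.085},{"x":0,"y":0,"z":0.01,"wx":0,"wy":0,"wz":9.8,"gripper":0.085},{"x":0,"y":0,"z":0.01,"wx":0,"wy":0,"wz":0,"gripper":0.085},{"x":0,"y":0,"z":0,"wx":0,"wy":0,"wz":0,"gripper":0.085}]}}

```text
clock: 2.45
ee_pos: [523.0, -389.0, 202.5]
tcp_rot: [1.0, 0.017, -0.001, -0.001]
ft_force: [0.0, -0.7, 0.1]
grip_width: 0.993
```

```bash
cat > shoe.py <<'E'
from h import *
import sys
o=env.get_obs(); print(o['ee_pos'].round(1),R.from_quat(o['tcp_rot']).as_matrix().round(3).tolist(),o['clock'])
p,d,K,T=grab('wrist'); save(sys.argv[1],p); W=cloud(d,K,T)
h=cv2.cvtColor(p,cv2.COLOR_RGB2HSV); near=(abs(W[...,0]-570)<90)&(abs(W[...,1]+388)<60)
y=(cv2.inRange(h,(18,80,80),(40,255,255))>0)&near; r=((h[...,0]<8)|(h[...,0]>172))&(h[...,1]>120)&near
t=r&(W[...,2]>46); b=near&(abs(W[...,2]-8)<3.5)&~r&(h[...,2]>100)
f=lambda m:cv2.minAreaRect(W[m][:,:2].astype(np.float32)) if m.sum()>5 else None
print('disc',y.sum(),f(y)); print('tab',t.sum(),f(t)); print('bar',b.sum(),f(b))
E
python3 shoe.py w1b.png
```

```text
[ 523.  -389.   202.5] [[0.999, 0.035, -0.002], [0.035, -0.999, 0.002], [-0.002, -0.002, -1.0]] 2.45
disc 2359 ((614.9984741210938, -386.50701904296875), (38.36781692504883, 38.57693099975586), 66.45459747314453)
tab 587 ((524.83544921875, -389.32403564453125), (24.214120864868164, 11.06689453125), 1.7240231037139893)
bar 9986 ((574.7997436523438, -387.8655700683594), (129.86532592773438, 46.07966232299805), 1.6004371643066406)
```

View pics/w1b.png

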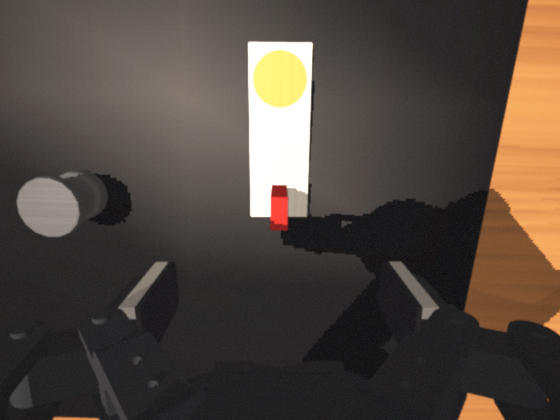

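The shoe is in line with the fingers: disc at (280,78), tab at (279,205), and the eyepiece clear at (62,205). Now I descend and grip.

{"name": "jog_arm", "arguments": {"series": [{"x":0.001,"y":0,"z":0.03,"wx":0,"wy":0,"wz":0.2,"gripper":0.085},{"x":0,"y":0,"z":0.03,"wx":0,"wy":0,"wz":0,"gripper":0.085},{"x":0,"y":0,"z":0.03,"wx":0,"wy":0,"wz":0,"gripper":0.085},{"x":0,"y":0,"z":0.0145,"wx":0,"wy":0,"wz":0,"gripper":0.06},{"x":0,"y":0,"z":0.009,"wx":0,"wy":0,"wz":0,"gripper":0.03},{"x":0,"y":0,"z":0,"wx":0,"wy":0,"wz":0,"gripper":0.015},{"x":0,"y":0,"z":0,"wx":0,"wy":0,"wz":0,"gripper":0.0},{"x":0,"y":0,"z":0,"wx":0,"wy":0,"wz":0,"gripper":0.0},{"x":0,"y":0,"z":0,"wx":0,"wy":0,"wz":0,"gripper":0.0},{"x":0,"y":0,"z":0,"wx":0,"wy":0,"wz":0,"gripper":0.0},{"x":0,"y":0,"z":0,"wx":0,"wy":0,"wz":0,"gripper":0.0}]}}

```text
clock: 3.88
ee_pos: [525.2, -390.1, 91.9]
tcp_rot: [1.0, 0.014, 0.001, 0.001]
ft_force: [0.1, 0.7, 5.3]
grip_width: 0.128
```

{"name": "jog_arm", "arguments": {"series": [{"x":0,"y":0,"z":-0.01,"wx":0,"wy":0,"wz":0,"gripper":0.0},{"x":0,"y":0,"z":-0.02,"wx":0,"wy":0,"wz":0,"gripper":0.0},{"x":0,"y":0,"z":-0.025,"wx":0,"wy":0,"wz":0,"gripper":0.0},{"x":0,"y":0,"z":-0.025,"wx":0,"wy":0,"wz":0,"gripper":0.0},{"x":-0.001,"y":-0.02,"z":-0.01,"wx":0,"wy":0,"wz":0,"gripper":0.0},{"x":-0.0034,"y":-0.0425,"z":0,"wx":0,"wy":0,"wz":0,"gripper":0.0},{"x":-0.0044,"y":-0.055,"z":0,"wx":0,"wy":0,"wz":0,"gripper":0.0},{"x":-0.0044,"y":-0.055,"z":0,"wx":0,"wy":0,"wz":0,"gripper":0.0},{"x":-0.0044,"y":-0.055,"z":0,"wx":0,"wy":0,"wz":0,"gripper":0.0},{"x":-0.0044,"y":-0.055,"z":0,"wx":0,"wy":0,"wz":0,"gripper":0.0},{"x":-0.0044,"y":-0.055,"z":0,"wx":0,"wy":0,"wz":0,"gripper":0.0},{"x":-0.003,"y":-0.04,"z":0,"wx":0,"wy":0,"wz":0,"gripper":0.0},{"x":-0.0014,"y":-0.03,"z":0,"wx":0,"wy":0,"wz":0,"gripper":0.0},{"x":0,"y":0,"z":0,"wx":0,"wy":0,"wz":-3.2,"gripper":0.0},{"x":0,"y":0,"z":0,"wx":0,"wy":0,"wz":-3.2,"gripper":0.0},{"x":0,"y":0,"z":0,"wx":0,"wy":0,"wz":0,"gripper":0.0},{"x":0,"y":0,"z":0,"wx":0,"wy":0,"wz":0,"gripper":0.0}]}}

```text
clock: 6.0
ee_pos: [482.5, 16.9, 181.0]
tcp_rot: [0.998, 0.069, 0.0, 0.0]
ft_force: [0.6, 0.0, -1.6]
grip_width: 0.134
```

```bash
python3 - <<'E'
from h import *
o=env.get_obs(); M=R.from_quat(o['tcp_rot']).as_matrix(); print(o['ee_pos'].round(1),M.round(3).tolist(),o['ft_force'].round(1),o['ft_torque'].round(2),o['grip_width'])
p,d,K,T=grab('wrist'); save('w2.png',p); W=cloud(d,K,T); h=cv2.cvtColor(p,cv2.COLOR_RGB2HSV)
y=(cv2.inRange(h,(18,80,80),(40,255,255))>0)&(np.linalg.norm(W-o['ee_pos'],axis=-1)<220)
w=W[y]; print('disc',y.sum(),cv2.minAreaRect(w[:,:2].astype(np.float32)),np.nanmedian(w[:,2]))
A=np.c_[w[:,:2]-w[:,:2].mean(0),np.ones(len(w))]; A=A[~np.isnan(w[:,2])]; print('slope',np.linalg.lstsq(A,w[:,2],rcond=None)[0])
m=(W[...,2]>92)&(W[...,2]<100)&(abs(W[...,0]-637)<30)&(abs(W[...,1]-38)<30); print('nut',m.sum(),cv2.minEnclosingCircle(W[m][:,:2].astype(np.float32)) if m.sum()>9 else 0)
E
```

```text
[482.5  16.9 181. ] [[0.99, 0.138, 0.001], [0.138, -0.99, -0.0], [0.001, 0.0, -1.0]] [ 0.6  0.  -1.6] [-0.02  0.04  0.08] 0.13433327402065995
disc 7654 ((571.4340209960938, 29.478837966918945), (39.56938552856445, 39.67109680175781), 52.255836486816406) 96.8082148671463
slope [-2.79266809e-03  1.23188306e-03  9.68136298e+01]
nut 0 0
```

View pics/w2.png

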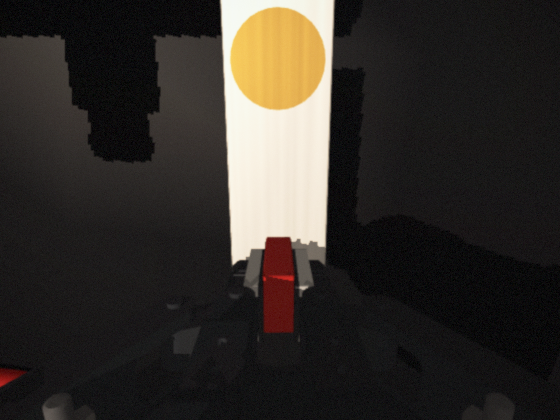

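The shoe hangs level, with its disc at (278,58) and its centre 90 mm ahead of the TCP. Now I lower it to about 1 mm and slide it in.

{"name": "jog_arm", "arguments": {"series": [{"x":0,"y":0,"z":0.02,"wx":0,"wy":0,"wz":0,"gripper":0.0},{"x":0,"y":0,"z":0.025,"wx":0,"wy":0,"wz":0,"gripper":0.0},{"x":0,"y":0,"z":0.022,"wx":0,"wy":0,"wz":0,"gripper":0.0},{"x":0,"y":0,"z":0.015,"wx":0,"wy":0,"wz":0,"gripper":0.0},{"x":0,"y":0,"z":0.005,"wx":0,"wy":0,"wz":0,"gripper":0.0},{"x":0,"y":0,"z":0,"wx":0,"wy":0,"wz":0,"gripper":0.0},{"x":0,"y":0,"z":0,"wx":0,"wy":0,"wz":0,"gripper":0.0}]}}

```text
clock: 6.92
ee_pos: [483.0, 16.9, 94.2]
tcp_rot: [0.998, 0.07, 0.001, 0.0]
ft_force: [-0.4, -0.7, -1.8]
grip_width: 0.131
```

{"name": "jog_arm", "arguments": {"series": [{"x":0.005,"y":0,"z":0.001,"wx":0,"wy":0,"wz":0,"gripper":0.0},{"x":0.01,"y":0,"z":0,"wx":0,"wy":0,"wz":0,"gripper":0.0},{"x":0.01,"y":0,"z":0,"wx":0,"wy":0,"wz":0,"gripper":0.0},{"x":0.01,"y":0.0005,"z":0,"wx":0,"wy":0,"wz":0,"gripper":0.0},{"x":0.01,"y":0,"z":0,"wx":0,"wy":0,"wz":0,"gripper":0.0},{"x":0.01,"y":0,"z":0,"wx":0,"wy":0,"wz":0,"gripper":0.0},{"x":0.007,"y":0,"z":0,"wx":0,"wy":0,"wz":0,"gripper":0.0},{"x":0.0035,"y":0,"z":0,"wx":0,"wy":0,"wz":0,"gripper":0.0},{"x":0,"y":0,"z":0,"wx":0,"wy":0,"wz":0,"gripper":0.0},{"x":0,"y":0,"z":0,"wx":0,"wy":0,"wz":0,"gripper":0.0}]}}

```text
clock: 8.18
ee_pos: [546.9, 25.6, 92.3]
tcp_rot: [0.998, 0.07, -0.0, -0.0]
ft_force: [0.4, -0.4, -1.2]
grip_width: 0.132
```

{"name": "jog_arm", "arguments": {"series": [{"x":0.0006,"y":0,"z":0.0006,"wx":0,"wy":0,"wz":0,"gripper":0.0},{"x":0,"y":0,"z":0,"wx":0,"wy":0,"wz":0,"gripper":0.0},{"x":0,"y":0,"z":0,"wx":0,"wy":0,"wz":0,"gripper":0.03},{"x":0,"y":0,"z":0,"wx":0,"wy":0,"wz":0,"gripper":0.05},{"x":0,"y":0,"z":0,"wx":0,"wy":0,"wz":0,"gripper":0.05},{"x":0,"y":0,"z":0,"wx":0,"wy":0,"wz":0,"gripper":0.05},{"x":0,"y":0,"z":-0.015,"wx":0,"wy":0,"wz":0,"gripper":0.05},{"x":0,"y":0,"z":-0.035,"wx":0,"wy":0,"wz":0,"gripper":0.05},{"x":0,"y":0,"z":-0.045,"wx":0,"wy":0,"wz":0,"gripper":0.085},{"x":0,"y":0,"z":-0.045,"wx":0,"wy":0,"wz":0,"gripper":0.085},{"x":0,"y":0,"z":-0.03,"wx":0,"wy":0,"wz":0,"gripper":0.085},{"x":0,"y":0,"z":0,"wx":0,"wy":0,"wz":0,"gripper":0.085}]}}

```text
clock: 9.68
ee_pos: [549.6, 25.6, 266.3]
tcp_rot: [0.998, 0.07, 0.004, 0.001]
ft_force: [-0.5, -0.8, -0.1]
grip_width: 0.993
```

```bash
cat > chk.py <<'E'
from h import *
import sys
o=env.get_obs(); print(o['ee_pos'].round(1),o['tcp_rot'].round(3),o['ft_force'].round(1),o['clock'])
h=lambda p:cv2.cvtColor(p,cv2.COLOR_RGB2HSV)
for n in ('wrist','side'):
    p,d,K,T=grab(n); save(f'{n}_{sys.argv[1]}.png',p); W=cloud(d,K,T); H=h(p)
    near=(abs(W[...,0]-547)<40)&(abs(W[...,1]-25)<40); r=((H[...,0]<8)|(H[...,0]>172))&(H[...,1]>120)&near; t=r&(W[...,2]>46)
    print(n,'tab top',t.sum(),cv2.minAreaRect(W[t][:,:2].astype(np.float32)) if t.sum()>5 else None)
    b=(abs(W[...,0]-590)<80)&(abs(W[...,1]-30)<40)&(abs(W[...,2]-8)<3)&(H[...,2]>110)&(H[...,1]<60); print(' bar',b.sum(),cv2.minAreaRect(W[b][:,:2].astype(np.float32)) if b.sum()>5 else None,np.median(W[b][:,2]) if b.any() else 0)
    m=(W[...,2]>93)&(W[...,2]<101)&(abs(W[...,0]-637)<30)&(abs(W[...,1]-38)<30); print(' nut',m.sum(),cv2.minEnclosingCircle(W[m][:,:2].astype(np.float32)) if m.sum()>9 else 0)
    if n=='side': cv2.imwrite(f'pics/sidec_{sys.argv[1]}.png',cv2.resize(p[150:290,220:370,::-1],None,fx=4,fy=4,interpolation=cv2.INTER_CUBIC))
E
python3 chk.py a
```

```text
[549.6  25.6 266.3] [0.998 0.07  0.004 0.001] [-0.5 -0.8 -0.1] 9.675
wrist tab top 362 ((547.5323486328125, 25.535335540771484), (23.926738739013672, 11.386953353881836), 8.050288200378418)
 bar 3344 ((569.8406372070312, 28.6379337310791), (76.4115982055664, 45.879150390625), 8.576268196105957) 7.538253856572112
 nut 2306 ((636.7899780273438, 37.98191833496094), 19.04896354675293)
side tab top 1550 ((546.8927612304688, 24.718252182006836), (79.7904052734375, 79.23731994628906), 89.47644805908203)
 bar 329 ((594.1080932617188, 30.03343963623047), (130.37020874023438, 48.83066940307617), 7.933042049407959) 7.442721764765793
 nut 99 ((634.5540771484375, 35.50254440307617), 19.06838035583496)
```

View pics/sidec_a.png

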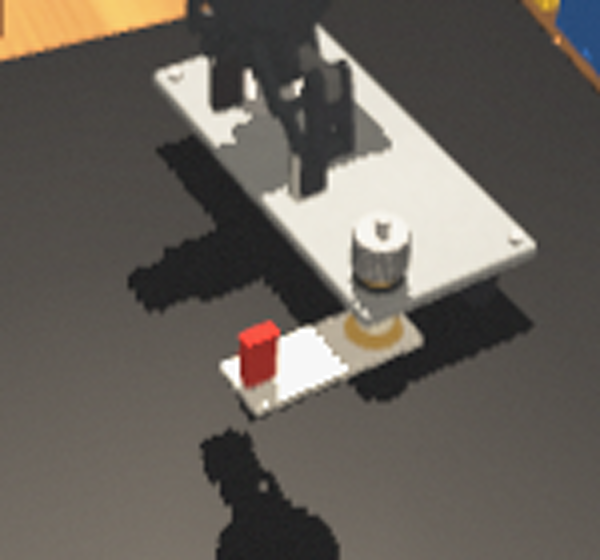

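The side crop shows the shoe flat under the foot, with the brass showing evenly around the white foot at about (375,325). The tab plus 90 mm gives (636.6,38.1), and the nut is at (636.8,38.0). Next is the nut, so I check the wrist range first.

```bash
python3 - <<'E'
from h import *
o=env.get_obs(); M=R.from_quat(o['tcp_rot']).as_matrix(); print(o['q'].round(3),o['ee_pos'].round(1),M.round(3).tolist()); print(M.T@(np.array([636.8,38,142])-o['ee_pos']))
E
```

```text
[-0.097  0.071  1.773 -0.     1.297  1.334] [547.7  25.7 262. ] [[0.99, 0.139, 0.001], [0.139, -0.99, -0.0], [0.001, 0.0, -1.0]]
[ 89.87464199   0.21941286 120.08068684]
```

{"name": "jog_arm", "arguments": {"series": [{"x":0.045,"y":0.0002,"z":0,"wx":0,"wy":0,"wz":0,"gripper":0.085},{"x":0.045,"y":0,"z":0,"wx":0,"wy":0,"wz":0,"gripper":0.085},{"x":0,"y":0,"z":0,"wx":0,"wy":0,"wz":-10.6,"gripper":0.085},{"x":0,"y":0,"z":0,"wx":0,"wy":0,"wz":-10.6,"gripper":0.085},{"x":0,"y":0,"z":0,"wx":0,"wy":0,"wz":-10.6,"gripper":0.085},{"x":0,"y":0,"z":0,"wx":0,"wy":0,"wz":-10.6,"gripper":0.085},{"x":0,"y":0,"z":0,"wx":0,"wy":0,"wz":-10.6,"gripper":0.085},{"x":0,"y":0,"z":0,"wx":0,"wy":0,"wz":-10.6,"gripper":0.085},{"x":0,"y":0,"z":0,"wx":0,"wy":0,"wz":-10.6,"gripper":0.085},{"x":0,"y":0,"z":0,"wx":0,"wy":0,"wz":-10.6,"gripper":0.085},{"x":0,"y":0,"z":0,"wx":0,"wy":0,"wz":-10.6,"gripper":0.085},{"x":0,"y":0,"z":0,"wx":0,"wy":0,"wz":-10.6,"gripper":0.085},{"x":0,"y":0,"z":0,"wx":0,"wy":0,"wz":-10.6,"gripper":0.085},{"x":0,"y":0,"z":0,"wx":0,"wy":0,"wz":-10.6,"gripper":0.085},{"x":0,"y":0,"z":0,"wx":0,"wy":0,"wz":-10.6,"gripper":0.085},{"x":0,"y":0,"z":0,"wx":0,"wy":0,"wz":-10.6,"gripper":0.085},{"x":0,"y":0,"z":0,"wx":0,"wy":0,"wz":-10.6,"gripper":0.085},{"x":0,"y":0,"z":0,"wx":0,"wy":0,"wz":-10.6,"gripper":0.085},{"x":0,"y":0,"z":0,"wx":0,"wy":0,"wz":-10.6,"gripper":0.085},{"x":0,"y":0,"z":0,"wx":0,"wy":0,"wz":-10.6,"gripper":0.085}]}}

```text
clock: 12.28
ee_pos: [636.0, 38.1, 259.3]
tcp_rot: [-0.166, 0.986, 0.0, -0.002]
ft_force: [0.9, -1.3, -0.3]
grip_width: 0.992
```

```bash
python3 - <<'E'
from h import *
o=env.get_obs(); M=R.from_quat(o['tcp_rot']).as_matrix(); print(o['q'].round(3),o['ee_pos'].round(1),M.round(3).tolist()); print(M.T@(np.array([636.8,38,142])-o['ee_pos']))
E
```

```text
[-0.064  0.284  1.535 -0.     1.326 -1.969] [636.   38.1 259.3] [[-0.945, -0.328, -0.004], [-0.328, 0.945, 0.0], [0.004, 0.002, -1.0]]
[ -1.20407404  -0.54339601 117.26643087]
```

{"name": "jog_arm", "arguments": {"series": [{"x":-0.0008,"y":0,"z":0.03,"wx":0,"wy":0,"wz":0,"gripper":0.085},{"x":0,"y":0,"z":0.03,"wx":0,"wy":0,"wz":0,"gripper":0.085},{"x":0,"y":0,"z":0.03,"wx":0,"wy":0,"wz":0,"gripper":0.085},{"x":0,"y":0,"z":0.018,"wx":0,"wy":0,"wz":0,"gripper":0.085},{"x":0,"y":0,"z":0.007,"wx":0,"wy":0,"wz":0,"gripper":0.085},{"x":0,"y":0,"z":0,"wx":0,"wy":0,"wz":0,"gripper":0.085},{"x":0,"y":0,"z":0,"wx":0,"wy":0,"wz":0,"gripper":0.085},{"x":0,"y":0,"z":0,"wx":0,"wy":0,"wz":0,"gripper":0.085}]}}

```text
clock: 13.28
ee_pos: [638.5, 38.3, 148.1]
tcp_rot: [-0.163, 0.987, -0.0, 0.001]
ft_force: [0.4, 0.1, -0.2]
grip_width: 0.996
```

{"name": "jog_arm", "arguments": {"series": [{"x":0,"y":0,"z":0,"wx":0,"wy":0,"wz":0,"gripper":0.085},{"x":0,"y":0,"z":0,"wx":0,"wy":0,"wz":0,"gripper":0.085},{"x":0,"y":0,"z":0,"wx":0,"wy":0,"wz":0,"gripper":0.085},{"x":0,"y":0,"z":0,"wx":0,"wy":0,"wz":0,"gripper":0.085}]}}

```text
clock: 13.78
ee_pos: [637.7, 38.3, 146.8]
tcp_rot: [-0.163, 0.987, 0.0, -0.0]
ft_force: [0.2, -0.3, -0.1]
grip_width: 0.994
```

{"name": "jog_arm", "arguments": {"series": [{"x":0.0005,"y":0,"z":0.003,"wx":0,"wy":0,"wz":0,"gripper":0.06},{"x":0,"y":0,"z":0,"wx":0,"wy":0,"wz":0,"gripper":0.045},{"x":0,"y":0,"z":0,"wx":0,"wy":0,"wz":0,"gripper":0.0},{"x":0,"y":0,"z":0,"wx":0,"wy":0,"wz":0,"gripper":0.0},{"x":0,"y":0,"z":0,"wx":0,"wy":0,"wz":0,"gripper":0.0},{"x":0,"y":0,"z":0,"wx":0,"wy":0,"wz":0,"gripper":0.0},{"x":0,"y":0,"z":0,"wx":0,"wy":0,"wz":0,"gripper":0.0},{"x":0,"y":0,"z":0,"wx":0,"wy":0,"wz":0,"gripper":0.0},{"x":0,"y":0,"z":0,"wx":0,"wy":0,"wz":0,"gripper":0.0},{"x":0,"y":0,"z":0,"wx":0,"wy":0,"wz":0,"gripper":0.0}]}}

```text
clock: 15.02
ee_pos: [637.2, 38.3, 143.8]
tcp_rot: [-0.163, 0.987, 0.0, -0.0]
ft_force: [-1.9, 2.5, 1.7]
grip_width: 0.402
```

{"name": "jog_arm", "arguments": {"series": [{"x":0,"y":0,"z":0,"wx":0,"wy":0,"wz":5,"gripper":0.0},{"x":0,"y":0,"z":0,"wx":0,"wy":0,"wz":8,"gripper":0.0},{"x":0,"y":0,"z":0,"wx":0,"wy":0,"wz":8,"gripper":0.0},{"x":0,"y":0,"z":0,"wx":0,"wy":0,"wz":8,"gripper":0.0},{"x":0,"y":0,"z":0,"wx":0,"wy":0,"wz":8,"gripper":0.0},{"x":0,"y":0,"z":0,"wx":0,"wy":0,"wz":8,"gripper":0.0},{"x":0,"y":0,"z":0,"wx":0,"wy":0,"wz":8,"gripper":0.0},{"x":0,"y":0,"z":0,"wx":0,"wy":0,"wz":7,"gripper":0.0},{"x":0,"y":0,"z":0,"wx":0,"wy":0,"wz":0,"gripper":0.0},{"x":0,"y":0,"z":0,"wx":0,"wy":0,"wz":0,"gripper":0.0}]}}

```text
clock: 16.27
ee_pos: [637.2, 38.1, 143.7]
tcp_rot: [0.351, 0.936, -0.0, -0.0]
ft_force: [-2.7, 0.4, 2.2]
grip_width: 0.405
```

```bash
cat > st.py <<'E'
from h import *
o=env.get_obs(); print(o['clock'],o['q'][5].round(3),o['ee_pos'].round(1),'F',o['ft_force'].round(2),'M',o['ft_torque'].round(2),o['grip_width'].round(3))
E
python3 st.py
```

```text
Traceback (most recent call last):
  File "st.py", line 2, in <module>
    o=env.get_obs(); print(o['clock'],o['q'][5].round(3),o['ee_pos'].round(1),'F',o['ft_force'].round(2),'M',o['ft_torque'].round(2),o['grip_width'].round(3))
                                                                                                                                     ^^^^^^^^^^^^^^^^^^^^^
AttributeError: 'float' object has no attribute 'round'
```

{"name": "jog_arm", "arguments": {"series": [{"x":0,"y":0,"z":0,"wx":0,"wy":0,"wz":6,"gripper":0.0},{"x":0,"y":0,"z":0,"wx":0,"wy":0,"wz":6,"gripper":0.0},{"x":0,"y":0,"z":0,"wx":0,"wy":0,"wz":0,"gripper":0.0},{"x":0,"y":0,"z":0,"wx":0,"wy":0,"wz":0,"gripper":0.0}]}}

```text
clock: 16.77
ee_pos: [637.1, 38.0, 143.7]
tcp_rot: [0.447, 0.895, -0.0, -0.0]
ft_force: [-2.6, 0.4, 1.6]
grip_width: 0.404
```

{"name": "jog_arm", "arguments": {"series": [{"x":0,"y":0,"z":0,"wx":0,"wy":0,"wz":6,"gripper":0.0},{"x":0,"y":0,"z":0,"wx":0,"wy":0,"wz":6,"gripper":0.0},{"x":0,"y":0,"z":0,"wx":0,"wy":0,"wz":0,"gripper":0.0},{"x":0,"y":0,"z":0,"wx":0,"wy":0,"wz":0,"gripper":0.0}]}}

```text
clock: 17.27
ee_pos: [637.1, 38.0, 143.7]
tcp_rot: [0.538, 0.843, -0.0, -0.0]
ft_force: [-3.5, -0.4, 2.6]
grip_width: 0.404
```

{"name": "jog_arm", "arguments": {"series": [{"x":0,"y":0,"z":0,"wx":0,"wy":0,"wz":6,"gripper":0.0},{"x":0,"y":0,"z":0,"wx":0,"wy":0,"wz":6,"gripper":0.0},{"x":0,"y":0,"z":0,"wx":0,"wy":0,"wz":0,"gripper":0.0},{"x":0,"y":0,"z":0,"wx":0,"wy":0,"wz":0,"gripper":0.0}]}}

```text
clock: 17.77
ee_pos: [637.1, 38.1, 143.7]
tcp_rot: [0.623, 0.782, -0.0, -0.0]
ft_force: [-4.0, 0.8, 2.5]
grip_width: 0.403
```

{"name": "jog_arm", "arguments": {"series": [{"x":0,"y":0,"z":0,"wx":0,"wy":0,"wz":6,"gripper":0.0},{"x":0,"y":0,"z":0,"wx":0,"wy":0,"wz":6,"gripper":0.0},{"x":0,"y":0,"z":0,"wx":0,"wy":0,"wz":0,"gripper":0.0},{"x":0,"y":0,"z":0,"wx":0,"wy":0,"wz":0,"gripper":0.0}]}}

```text
clock: 18.27
ee_pos: [637.1, 38.1, 143.7]
tcp_rot: [0.701, 0.713, -0.0, -0.0]
ft_force: [-4.8, -0.8, 3.0]
grip_width: 0.404
```

{"name": "jog_arm", "arguments": {"series": [{"x":0,"y":0,"z":0,"wx":0,"wy":0,"wz":6,"gripper":0.0},{"x":0,"y":0,"z":0,"wx":0,"wy":0,"wz":6,"gripper":0.0},{"x":0,"y":0,"z":0,"wx":0,"wy":0,"wz":0,"gripper":0.0},{"x":0,"y":0,"z":0,"wx":0,"wy":0,"wz":0,"gripper":0.0}]}}

```text
clock: 18.77
ee_pos: [637.1, 38.1, 143.7]
tcp_rot: [0.772, 0.636, -0.0, -0.0]
ft_force: [-5.2, -1.3, 2.1]
grip_width: 0.405
```

No contact yet at 120°.

{"name": "jog_arm", "arguments": {"series": [{"x":0,"y":0,"z":0,"wx":0,"wy":0,"wz":6,"gripper":0.0},{"x":0,"y":0,"z":0,"wx":0,"wy":0,"wz":6,"gripper":0.0},{"x":0,"y":0,"z":0,"wx":0,"wy":0,"wz":0,"gripper":0.0},{"x":0,"y":0,"z":0,"wx":0,"wy":0,"wz":0,"gripper":0.0}]}}

```text
clock: 19.27
ee_pos: [637.1, 38.1, 143.7]
tcp_rot: [0.834, 0.552, -0.0, -0.0]
ft_force: [-4.1, 0.1, 1.8]
grip_width: 0.402
```

{"name": "jog_arm", "arguments": {"series": [{"x":0,"y":0,"z":0,"wx":0,"wy":0,"wz":6,"gripper":0.0},{"x":0,"y":0,"z":0,"wx":0,"wy":0,"wz":6,"gripper":0.0},{"x":0,"y":0,"z":0,"wx":0,"wy":0,"wz":0,"gripper":0.0},{"x":0,"y":0,"z":0,"wx":0,"wy":0,"wz":0,"gripper":0.0}]}}

```text
clock: 19.77
ee_pos: [637.1, 38.1, 143.7]
tcp_rot: [0.887, 0.462, -0.0, -0.0]
ft_force: [-4.3, 0.2, 1.9]
grip_width: 0.406
```

{"name": "jog_arm", "arguments": {"series": [{"x":0,"y":0,"z":0,"wx":0,"wy":0,"wz":6,"gripper":0.0},{"x":0,"y":0,"z":0,"wx":0,"wy":0,"wz":6,"gripper":0.0},{"x":0,"y":0,"z":0,"wx":0,"wy":0,"wz":0,"gripper":0.0},{"x":0,"y":0,"z":0,"wx":0,"wy":0,"wz":0,"gripper":0.0}]}}

```text
clock: 20.27
ee_pos: [637.1, 38.2, 143.8]
tcp_rot: [0.93, 0.366, -0.0, -0.0]
ft_force: [-6.3, 0.0, 2.7]
grip_width: 0.405
```

{"name": "jog_arm", "arguments": {"series": [{"x":0,"y":0,"z":0,"wx":0,"wy":0,"wz":6,"gripper":0.0},{"x":0,"y":0,"z":0,"wx":0,"wy":0,"wz":6,"gripper":0.0},{"x":0,"y":0,"z":0,"wx":0,"wy":0,"wz":0,"gripper":0.0},{"x":0,"y":0,"z":0,"wx":0,"wy":0,"wz":0,"gripper":0.0}]}}

```text
clock: 20.78
ee_pos: [637.1, 38.2, 144.0]
tcp_rot: [0.964, 0.267, -0.0, -0.0]
ft_force: [-6.9, 0.3, 4.9]
grip_width: 0.405
```

The force is rising, so contact came at about 155–160°. I go on in smaller steps.

{"name": "jog_arm", "arguments": {"series": [{"x":0,"y":0,"z":0,"wx":0,"wy":0,"wz":3,"gripper":0.0},{"x":0,"y":0,"z":0,"wx":0,"wy":0,"wz":3,"gripper":0.0},{"x":0,"y":0,"z":0,"wx":0,"wy":0,"wz":0,"gripper":0.0},{"x":0,"y":0,"z":0,"wx":0,"wy":0,"wz":0,"gripper":0.0}]}}

```text
clock: 21.28
ee_pos: [637.1, 38.2, 144.1]
tcp_rot: [0.976, 0.216, -0.0, -0.0]
ft_force: [-7.5, -1.2, 5.1]
grip_width: 0.405
```

{"name": "jog_arm", "arguments": {"series": [{"x":0,"y":0,"z":0,"wx":0,"wy":0,"wz":3,"gripper":0.0},{"x":0,"y":0,"z":0,"wx":0,"wy":0,"wz":2,"gripper":0.0},{"x":0,"y":0,"z":0,"wx":0,"wy":0,"wz":0,"gripper":0.0},{"x":0,"y":0,"z":0,"wx":0,"wy":0,"wz":0,"gripper":0.0}]}}

```text
clock: 21.78
ee_pos: [637.1, 38.2, 144.2]
tcp_rot: [0.985, 0.174, -0.0, -0.0]
ft_force: [-8.0, 0.3, 4.6]
grip_width: 0.405
```

```bash
cat > st.py <<'E'
from h import *
L=[]
for i in range(12):
    env.grab_frame('side'); o=env.get_obs(); L.append(np.r_[o['ft_force'],o['ft_torque'],o['ee_pos'],o['q'][5]])
L=np.array(L); print(o['clock'],L.mean(0).round(2),L.std(0)[:3].round(2))
E
python3 st.py
```

```text
22.375 [-7.1500e+00  2.0000e-02  5.4900e+00  6.0000e-02  1.2000e+00 -5.0000e-02
  6.3709e+02  3.8230e+01  1.4422e+02  1.1600e+00] [0.27 0.42 0.44]
```

{"name": "jog_arm", "arguments": {"series": [{"x":0,"y":0,"z":0,"wx":0,"wy":0,"wz":2,"gripper":0.0},{"x":0,"y":0,"z":0,"wx":0,"wy":0,"wz":0,"gripper":0.0},{"x":0,"y":0,"z":0,"wx":0,"wy":0,"wz":0,"gripper":0.0},{"x":0,"y":0,"z":0,"wx":0,"wy":0,"wz":0,"gripper":0.0}]}}

```text
clock: 22.88
ee_pos: [637.1, 38.2, 144.3]
tcp_rot: [0.988, 0.156, -0.0, -0.0]
ft_force: [-7.5, -1.0, 5.5]
grip_width: 0.404
```

```bash
python3 st.py
```

```text
23.475 [-7.3000e+00  3.4000e-01  5.5900e+00  7.0000e-02  1.2200e+00 -3.0000e-02
  6.3709e+02  3.8230e+01  1.4425e+02  1.1900e+00] [0.4  0.45 0.35]
```

Estimated load after letting go is about 4.9 N. I release and retreat straight up.

{"name": "jog_arm", "arguments": {"series": [{"x":0,"y":0,"z":0,"wx":0,"wy":0,"wz":0,"gripper":0.05},{"x":0,"y":0,"z":0,"wx":0,"wy":0,"wz":0,"gripper":0.07},{"x":0,"y":0,"z":0,"wx":0,"wy":0,"wz":0,"gripper":0.085},{"x":0,"y":0,"z":0,"wx":0,"wy":0,"wz":0,"gripper":0.085},{"x":0,"y":0,"z":0,"wx":0,"wy":0,"wz":0,"gripper":0.085},{"x":0,"y":0,"z":-0.01,"wx":0,"wy":0,"wz":0,"gripper":0.085},{"x":0,"y":0,"z":-0.03,"wx":0,"wy":0,"wz":0,"gripper":0.085},{"x":0,"y":0,"z":-0.04,"wx":0,"wy":0,"wz":0,"gripper":0.085},{"x":0,"y":0,"z":-0.04,"wx":0,"wy":0,"wz":0,"gripper":0.085},{"x":-0.04,"y":0,"z":-0.03,"wx":0,"wy":0,"wz":0,"gripper":0.085},{"x":-0.05,"y":0,"z":0,"wx":0,"wy":0,"wz":0,"gripper":0.085},{"x":0,"y":0,"z":0,"wx":0,"wy":0,"wz":0,"gripper":0.085},{"x":0,"y":0,"z":0,"wx":0,"wy":0,"wz":0,"gripper":0.085}]}}

```text
clock: 25.1
ee_pos: [552.1, 10.6, 294.8]
tcp_rot: [0.988, 0.155, 0.001, 0.0]
ft_force: [0.8, -0.2, 0.4]
grip_width: 0.991
```

```bash
python3 chk.py b
```

```text
[552.1  10.6 294.8] [0.988 0.155 0.001 0.   ] [ 0.8 -0.2  0.4] 25.1
wrist tab top 304 ((547.3470458984375, 25.117908477783203), (24.333301544189453, 11.85267448425293), 6.898075103759766)
 bar 2868 ((570.1815185546875, 28.55901527404785), (76.17057800292969, 46.047080993652344), 8.109156608581543) 7.5226180662509705
 nut 1993 ((636.7511596679688, 37.88484191894531), 18.98261260986328)
side tab top 1224 ((546.572265625, 25.083332061767578), (78.9712905883789, 79.88044738769531), 0.10771412402391434)
 bar 335 ((593.9833984375, 31.925052642822266), (130.60009765625, 51.12374496459961), 8.656103134155273) 7.196068870995077
 nut 122 ((635.9021606445312, 35.94723892211914), 20.50020408630371)
```

View pics/sidec_b.png

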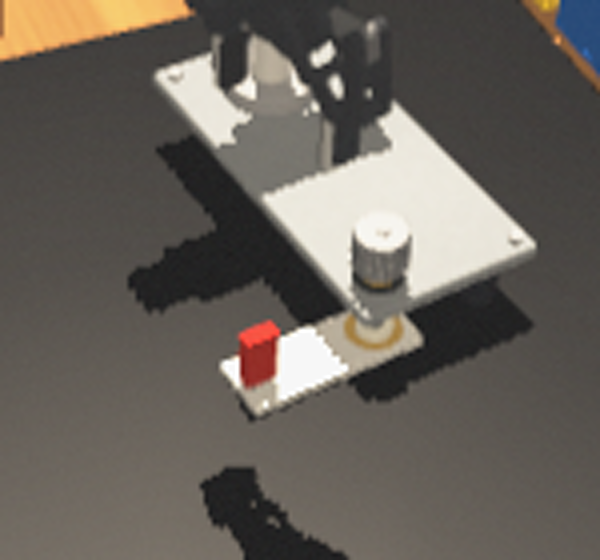

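The foot at about (375,320) now sits on the brass with an even ring around it. The shoe hasn't moved, and the gripper is clear.

```bash
python3 -c "
from station import env
print(env.job_done())"
```

```text
the job is handed in; nothing more can be done
None
```

I put the shoe under the foot, screwed the foot down until it bears on the disc with an estimated 4.9 N, let go and handed the job in at about 25 s.

**Shoe:** I gripped it by its tab, lowered it outside the plate and slid it in about 1 mm above the bench. The wrist camera put the disc centre within about 1 mm of the nut axis. The last check found the shoe within 0.5 mm of where I had released it.

**Nut:** I turned it clockwise about 181° in one stroke. The force began to rise at about 150–155°.

**Load:** At the end of the turn the upward push on the grip read 5.6 N, including about 2.2 N that was there before contact. The 4.9 N is worked out from that push, the nut's rise and the given springs. I did not measure it after letting go. A separate estimate from the turn angle agreed.

**Other checks:**
- The final side view shows the foot on the brass with an even ring around it.
- With the gripper clear, the wrist force read about zero.
- The side camera's depth put the nut 1–2 mm off the wrist camera's value, because it sees only part of the nut; I trusted the wrist view.
- I carried the shoe clear of the other things on the bench, but did not measure them again at the end.
- One move call was refused at the start because its rows lacked some keys. Nothing moved.

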